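# Find the high spot of a trolley wheel

### The arm

A 6-joint arm with a two-finger parallel gripper is mounted at the origin on the work surface. World frame = base frame: x ahead of the robot, y to its left, z up, the work surface at z = 0. Lengths are in mm, angles in degrees, forces in N, time in s.
With the tool pointing down it reaches from about 300 to 850 mm from the base axis. Payload 4.2 kg.
Tool frame: the origin (TCP) lies at the very end of the fingers, on their centre line; the grasp point (between the pads) lies 19 mm behind it; z points along the fingers, y is the direction in which the jaws open and shut (so a half turn about z gives the same grasp; the last joint's range is limited). The gripper opens to 91 mm and grips with 3 to 60 N. Pads are 32 mm wide; open, the fingers measure 118 mm over their backs; the gripper's body (76 mm by 178 mm) begins 60 mm behind the grasp point.
Start: joints at [72.536, 18.312, 89.639, -0, 72.044, -1.146], TCP at [161.557, 551.854, 213.976] pointing down, gripper open.
Joint ranges: [-177.97, 177.97], [-48.28, 115.42], [12.27, 149.76], [-77.06, 257.06], [2.81, 150.46], [-146.56, 146.56]. Speed limits (degrees/s): [147.25, 147.25, 180, 180, 180, 180].

### API

Orientations are given as [roll, pitch, yaw] about the fixed x, y, z axes, in that order (R = Rz(yaw) Ry(pitch) Rx(roll)).
In Python, from workcell import monitor, eyes, job gives the robot as it stands.
- The arm moves only by the tool move_arm, never from a script. Its argument "increments" is a list that holds one entry, the list of rows, each a list of 7 numbers: the opening, from 0 (shut) to 1 (fully open), then the shift along the tool's x, y, z in cm, then the turn, a rotation vector about the tool's x, y, z in rad. In form: [[[jaw, x, y, z, ax, ay, az], ...]]. A call has 1 to 12 rows; each row shifts and turns the pose as measured when the row begins, along the tool's axes as they then stand; what a row does not reach is not made up. A row lasts 1/8 s, in which the tool goes at most 62.5 mm and 10.7 degrees, less where a joint would pass 70% of its speed; a pose out of reach is approached as far as the arm can. A call is refused whole if a number of a shift passes 6.25 or a number of a turn 0.188, either way. A call with a gripper value outside its range is refused whole. The fingers move at their own pace and stop on an object; "force" is the grip in N (left out, the last holds). Time passes only in rows, so rows that do not move let the fingers close. It gives the time, the measured TCP pose, the force and the opening at its end, in the units of the state.
- monitor.state(): the state, without advancing time (a new reading comes with each control period).
- eyes.grab_frame(name): name is "side" or "top"; returns a dict with "color" (384x512x3 uint8, red, green, blue), "z_map" (384x512 float32, mm along the optical axis (not along the pixel's ray), 0 where there is no reading), "camera_matrix" (3x3 intrinsics, pixels), "dist_coeffs" ([k1, k2, p1, p2, k3] as OpenCV has them; the pictures are not rectified), "rvec" (rotation vector, rad) and "tvec" (3), from world to camera coordinates, as OpenCV has them. Camera axes: x right, y down, z forward; pixel columns grow to the right and rows downward; lengths in mm; the calibration is good to about 2 mm. A picture is of the moment at which its call begins.
- job.job_done(): hands the job in, once; it reports no verdict.
The state is a dict: "time_s": time; "qpos": joint angles; "qvel": joint speeds; "effort": joint torques, N m; "ee_pos": TCP position; "ee_rot": TCP orientation; "force": force on the tool from outside, world axes, zero at the start; "torque": the same for the moment, N m; "gripper_width": finger opening in mm.
Only numpy, scipy, OpenCV 4.12 (cv2) and the standard library are available. Lean on these libraries where they do the work, as an engineer would, in place of code of your own. Each camera call takes 0.05 s, during which the arm holds its last target. There are 200 camera calls.

### The job

This drug-trolley wheel is out of round. Push the feeler carriage gently all the way home so that the feeler rides on the tyre, then turn the wheel slowly by its crank knob, gripping it no harder than needed, and feel for the highest spot of the tyre (there is also one lower bump that does not count). Let go with that highest spot squarely under the feeler tip, and leave everything standing beside the stand alone.

Things in the scene. Friction and masses are not known exactly. Their poses are not given: they have to be found in the camera images.
- stand: Grey truing stand bolted to the counter, base plate 150 mm (x) by 290 mm (y) by 20 mm. Its origin is on the counter straight below the wheel's upright spindle; the plate runs from y = -90 to y = +200 mm. Its z axis points up; the feeler carriage stands on its +y side.
- spindle (a point): On the wheel's upright axis, at its top face, 60 mm above the counter. The wheel lies flat: grey tyre of 125 mm diameter, 28 to 60 mm up. Its high spot is a round bump rising 4.5 mm, about 25 degrees wide with the crest in the middle; elsewhere a lower bump rises 2 mm. The wheel is clamped to the crank at an unknown angle that differs each time, and turns with it without end either way.
- crank (a joint): Angle of crank and wheel about the spindle (rad, counterclockwise from above). 0: the crank arm points along the stand's +x; pi/2: towards the feeler. It turns stiffly (friction 0.14 N m, 3 N at the knob) and stays where left. Climbing to the high spot's crest the knob needs 3 to 5 N more; beyond the crest that much less; at the crest as on the round part. The lower bump gives half that or less.
- knob_center (a point): Centre of the black crank knob, an upright cylinder of 20 mm diameter, 72 to 112 mm above the counter, 45 mm from the spindle axis. It spins freely on its pin, so a gripper that holds it need not turn as the crank goes round; a light grip (20 to 30 N) is enough. Apart from knob and carriage all of the stand lies below 75 mm.
- push_face (a point): Middle of the outer face of the carriage's upright steel push plate (50 mm wide, 8 mm thick, 30 to 100 mm above the counter); this point is 85 mm above the counter. The face looks along the stand's +y axis; push it towards the spindle, along the stand's -y axis. A push of over 35 N would harm the feeler slide.
- carriage (a joint): Travel of the feeler carriage towards the wheel (m): 0 drawn back, 0.030 fully home against its stop. It slides with about 9 N of friction and stays where it is left. The stop is hard.
- feeler_tip (a point): Tip of the sprung feeler (steel ball of 10 mm diameter), 46 mm above the counter, straight from the spindle along the stand's +y. With the carriage home the tip stands about 62.2 mm from the spindle axis on the round part of the tyre, 64 mm on the lower bump's crest, 66.3 mm on the high spot's crest; spring 1.2 N per mm. A thin upright pin with a black ball on the carriage's top moves with it.
- wash_bottle_mid (a point): Middle of a clear bottle with a blue cap, 70 mm diameter, 170 mm tall. Leave alone.
- jar_mid (a point): Middle of a glass jar, 76 mm diameter, 90 mm tall. Leave alone.
- dose_cup_mid (a point): Middle of a small white cup, 40 mm diameter, 35 mm tall. Leave alone.
- pill_box_mid (a point): Middle of a flat blue pill box, 50 by 110 by 24 mm. Leave alone.

How it is judged (in metres and radians):
On the way, in this order (a step that is already met when the one before it is completed fails the run):
1. the feeler carriage is fully home (within 2 mm of its stop), with the high spot not under the feeler (value of joint carriage above 0.028 m and y of feeler_tip in the frame of stand below 0.0651 m), for 0.2 s.
2. the high spot stands under the feeler (value of joint carriage above 0.028 m and y of feeler_tip in the frame of stand above 0.0655 m), for 0.3 s.
At the end, for the whole second after the job is handed in: The carriage is within 2 mm of its stop, the highest spot holds the feeler tip more than 65.5 mm from the spindle axis (crest within about 5 degrees of the tip), and the wheel stands still, let go (all of step 2 and velocity of joint crank between -0.05 and 0.05 rad/s); the robot touches nothing.
It fails at once if the carriage is pushed with more than 35 N (contact force between the fingers and carriage above 35 N).
It fails at once if the crank or its knob is gripped or pushed with more than 120 N (both fingers added up) (contact force between the fingers and stand above 120 N).
It fails at once if the wheel is spun faster than 3 rad/s (velocity of joint crank above 3 rad/s or velocity of joint crank below -3 rad/s).
It fails at once if something standing beside the stand is moved more than 15 mm (distance of any of wash_bottle_mid, jar_mid, dose_cup_mid, pill_box_mid from where it was at the start of the episode above 0.015 m).
It also fails if it takes over 72 s, if anything falls off the work surface, if the arm or the gripper's body presses on something with over 40 N, if the wrist force passes 120 N, or if a joint passes its speed limit or range.

## Working session

There is one attempt and no reset: what is moved stays moved. The work goes in short steps, Python scripts to look and compute and a tool call to move; the robot and the scene stay as the last step left them, time stands still between calls to the robot, and variables do not carry over. Pictures are saved under pics/ and viewed, about 8 in all and at most 12, crops included, and the job is handed in when it is done.

Besides the shell and the picture viewer there is one more tool, called after "Emit:" as name([rows], argument=value, ...), one row to a line, values as JSON. move_arm: Moves the arm, as the interface text tells. Its arguments: {"type":"object","properties":{"increments":{"type":"array"},"force":{"type":"number"}},"required":["increments"]}

```bash
mkdir -p pics; cat > h.py <<'E'
import numpy as np, cv2
from workcell import monitor, eyes, job
def grab(n):
    f=eyes.grab_frame(n); return f
def world(f,u,v,plane=None):
    "pixel -> world: on plane z, else by depth"
    K,d=np.array(f["camera_matrix"],float),np.array(f["dist_coeffs"],float)
    R=cv2.Rodrigues(np.array(f["rvec"],float))[0]; t=np.array(f["tvec"],float).ravel()
    p=cv2.undistortPoints(np.array([[[u,v]]],float),K,d)[0,0]
    r=np.array([p[0],p[1],1.]); o=-R.T@t; w=R.T@r
    if plane is None: return o+w*f["z_map"][int(round(v)),int(round(u))]
    return o+w*(plane-o[2])/w[2]
def proj(f,P):
    return cv2.projectPoints(np.array(P,float).reshape(-1,1,3),np.array(f["rvec"],float),np.array(f["tvec"],float),np.array(f["camera_matrix"],float),np.array(f["dist_coeffs"],float))[0][:,0]
def save(f,name,scale=1,crop=None):
    im=f["color"][:,:,::-1]
    if crop: im=im[crop[1]:crop[3],crop[0]:crop[2]]
    cv2.imwrite("pics/"+name,cv2.resize(im,None,fx=scale,fy=scale,interpolation=cv2.INTER_CUBIC))
E
python3 - <<'E'
from h import *
for n in("top","side"):
    f=grab(n); save(f,n+"0.png",1.5); np.save(n+"0.npy",f,allow_pickle=True)
    print(n,-cv2.Rodrigues(np.array(f["rvec"],float))[0].T@np.array(f["tvec"],float).ravel())
print(monitor.state())
E
```

```text
top [486.14467034 -69.82428397 885.87191502]
side [ 451.76419043 -680.70136434  720.04700768]
{'time_s': 0.1, 'qpos': array([ 7.25360566e+01,  1.83446249e+01,  8.96995436e+01, -1.94386530e-03,
        7.20432314e+01, -1.14525861e+00]), 'qvel': array([-0.05434503, -0.07630546, -0.19123311,  0.08209266, -0.0150595 ,
       -0.03873649]), 'effort': array([-2.21678038e-04, -4.13333130e+01, -2.32513994e+01,  7.29122409e-02,
        4.20729700e-02, -6.92009053e-05]), 'ee_pos': array([161.43055609, 551.40178767, 213.23710258]), 'ee_rot': array([-1.79912581e+02,  1.01013698e-04,  1.63681916e+02]), 'force': array([-0.05885972,  0.05477993, -1.39925961]), 'torque': array([0.02945507, 0.0405332 , 0.00625271]), 'gripper_width': 91.37096241452491}
```

View pics/top0.png

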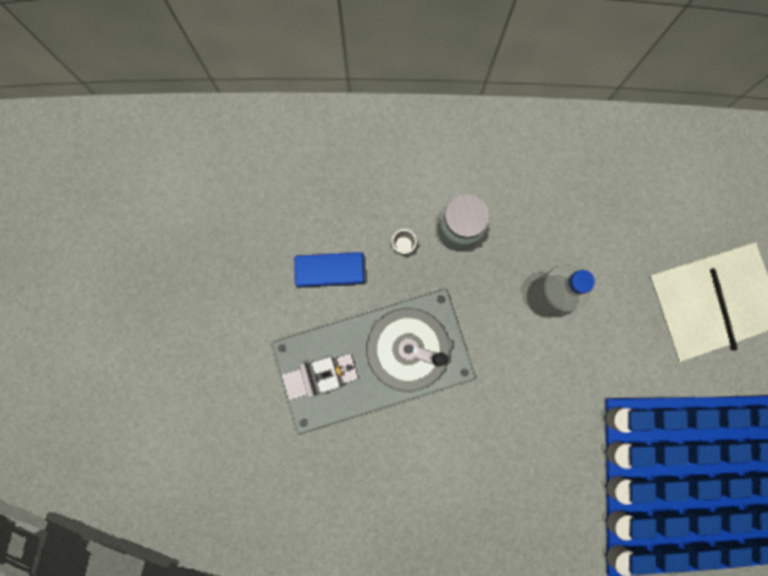

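View pics/side0.png

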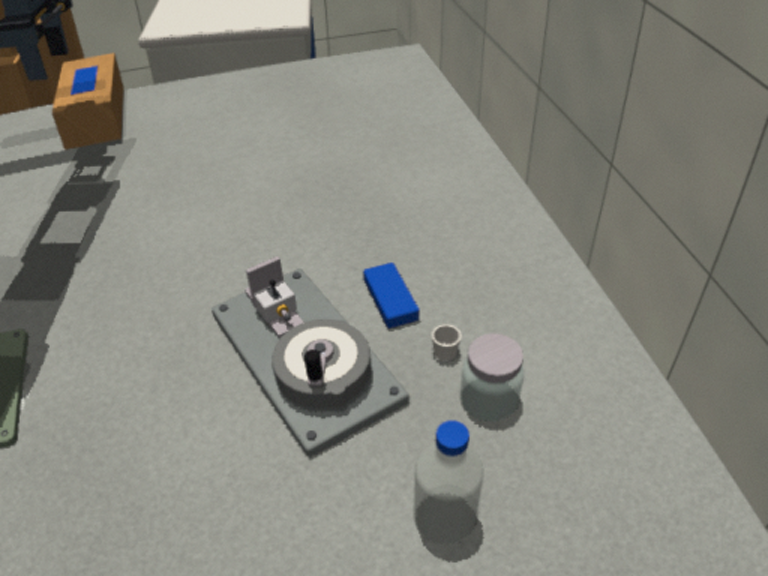

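The pictures show the stand in the top view with plate corners at about (182,228), (298,193), (317,252), (199,289) in raw px. The wheel is at about (272,233), the knob at (294,239), and the push plate at about (205,254). The pill box, cup, jar and bottle stand on the far side of the stand and the +x side.

```bash
cat > m.py <<'E'
from h import *
f=np.load("top0.npy",allow_pickle=True).item()
c=np.array([[273,342],[447,290],[475,378],[299,433]])/1.5
W=np.array([world(f,*p,plane=20) for p in c]); print("corners",W.round(1).tolist())
# c0,c3 = +y end; c1,c2 = -y end
yv=((W[0]+W[3])-(W[1]+W[2]))[:2]; L=np.linalg.norm(yv)/2; yv/=np.linalg.norm(yv); xv=np.array([yv[1],-yv[0]])
print("len",L,"wid",np.linalg.norm(W[0]-W[3]),"x axis yaw",np.degrees(np.arctan2(xv[1],xv[0])))
o=W.mean(0)[:2]-yv*55; print("origin from plate",o)
im=f["color"].astype(int); hsv=cv2.cvtColor(f["color"],cv2.COLOR_RGB2HSV)
# white disc
m=((hsv[...,1]<40)&(hsv[...,2]>185)).astype(np.uint8); m[:,:240]=0;m[:,305:]=0;m[:190]=0;m[270:]=0
n,l,s,ce=cv2.connectedComponentsWithStats(m); print(s[1:6],ce[1:6])
k=(hsv[...,2]<50).astype(np.uint8); k2=np.zeros_like(k);k2[215:260,275:310]=k[215:260,275:310]
n,l,s,ce=cv2.connectedComponentsWithStats(k2)
i=1+s[1:,4].argmax(); print("knob",s[i],ce[i],world(f,*ce[i],plane=112))
for nm,uv,z in(("hub",(408.5/1.5,349/1.5),60),("bottle cap",(582/1.5,281/1.5),170),("jar",(467/1.5,216/1.5),90),("cup",(404/1.5,241/1.5),35),("pill",(330/1.5,269/1.5),24),("plate top",(307/1.5,381/1.5),100)):
    print(nm,world(f,*uv,plane=z).round(1))
save(f,"crop0.png",7,(178,188,320,292-20))
E
python3 m.py
```

```text
corners [[522.1, 96.5, 20.0], [607.6, -174.9, 20.0], [470.3, -218.3, 20.0], [383.4, 52.0, 20.0]]
len 284.2825082096614 wid 145.6730088857547 x axis yaw 17.654870042601107
origin from plate [ 512.52280629 -113.59322501]
[[ 251  212   42   42 1079]] [[270.92863763 232.35310473]]
knob [289 236   9   7  32] [292.8125  238.78125] [ 498.96713318 -152.7130098   112.        ]
hub [ 512.9 -112.6   60. ]
bottle cap [ 601.  -337.4  170. ]
jar [ 709.  -196.8   90. ]
cup [ 682.2 -105.8   35. ]
pill [637.9  10.   24. ]
plate top [464.9  31.4 100. ]
```

View pics/crop0.png

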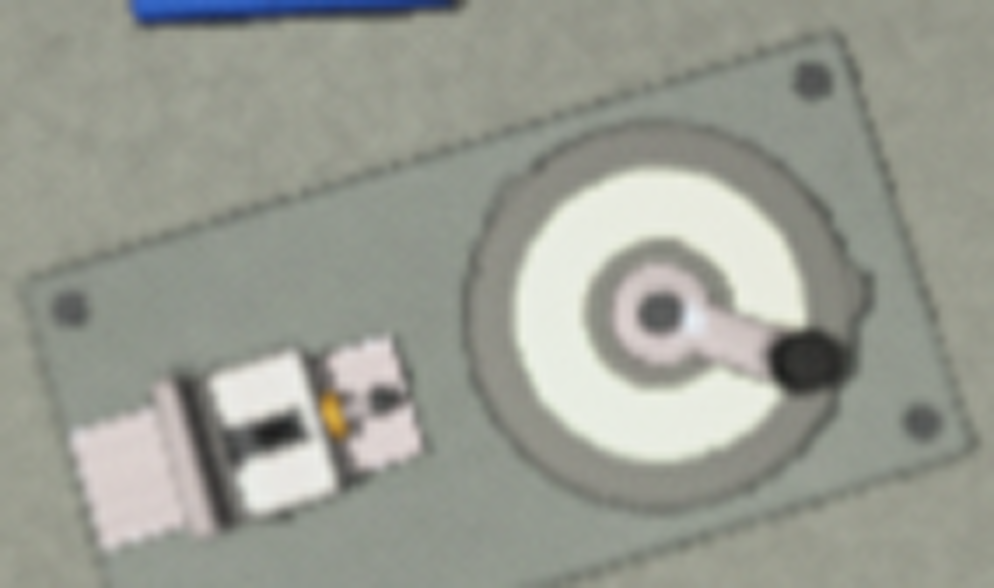

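```bash
cat > m2.py <<'E'
from h import *
f=np.load("top0.npy",allow_pickle=True).item()
O=np.array([512.7,-113.1]); a=np.radians(17.65); X=np.array([np.cos(a),np.sin(a)]); Y=np.array([-X[1],X[0]])
def st(P): d=P[:2]-O; return np.round([d@X,d@Y,P[2]],1)
for nm,c in dict(shelf=(120,490),plate=(187,455),block=(245,390),ball=(283,430),pad=(360,365),nose=(385,400),amber=(335,415),knob=(810,360),bumptop=(858,295),tyre=(640,490),hub=(660,313)).items():
    u,v=178+c[0]/7,188+c[1]/7; print(nm,st(world(f,u,v)))
b=world(f,178+864/7,188+293/7,plane=52)[:2]-world(f,178+660/7,188+313/7,plane=60)[:2]
print("bump stand angle",np.degrees(np.arctan2(b[1],b[0]))-17.65,np.linalg.norm(b))
for s in((0,198),(0,0)): print(s,(O+s[0]*X+s[1]*Y).round(1))
g=np.load("side0.npy",allow_pickle=True).item()
for nm,(u,v) in dict(ball=(273/1.5,285/1.5),plate=(265/1.5,277/1.5),knobtop=(314/1.5,350/1.5)).items(): print("side",nm,st(world(g,u,v)))
E
python3 m2.py
```

```text
shelf [ -3.2 185.1  27.9]
plate [  0.3 151.5  99.5]
block [ 15.2 133.2  61.7]
ball [ -0.3 125.3  61.2]
pad [13.1 98.  29.8]
nose [-0.5 92.3 51. ]
amber [ -0.4 108.9  52.1]
knob [-26.9 -35.  111.8]
bumptop [-12.8 -61.9  57.3]
tyre [-51.   23.1  61.4]
hub [ 0.1  1.3 73.3]
bump stand angle -101.30204402669071 66.49111567947163
(0, 198) [452.7  75.6]
(0, 0) [ 512.7 -113.1]
side ball [  1.1 124.6  83.7]
side plate [  0.7 149.7  79.2]
side knobtop [-18.7 -29.7 111.3]
```

Emit:
move_arm([
  [[0,-4.13,-3.75,0,0,0,0],[0,-4.13,-3.75,0,0,0,0],[0,-4.13,-3.75,0,0,0,0],[0,-4.13,-3.75,0,0,0,0],[0,-4.13,-3.75,0,0,0,0],[0,-4.13,-3.75,0,0,0,0],[0,-4.13,-3.75,0,0,0,0],[0,-4.13,-3.75,0,0,0,0],[0,-4.13,-3.75,0,0,0,0]],
], force=25)

```text
time_s: 1.23
ee_pos: [429.4, 113.1, 211.1]
ee_rot: [-179.8, 0.0, 164.2]
force: [1.3, 0.4, -0.3]
gripper_width: 4.0
```

Emit:
move_arm([
  [[0,0,0,0,0,0,0.163],[0,0,0,0,0,0,0.163],[0,0,0,0,0,0,0.163],[0,0,0,0,0,0,0.163],[0,0,0,0,0,0,0.163],[0,0,0,0,0,0,0.163]],
])

```text
time_s: 1.98
ee_pos: [429.8, 107.8, 208.8]
ee_rot: [-179.6, 0.2, 105.7]
force: [-0.1, 0.2, -0.6]
gripper_width: 0.6
```

Emit:
move_arm([
  [[0,-1.8,0.6,4.5,0,0,-0.034],[0,-1.8,0.6,4.5,0,0,0],[0,0,0,4.3,0,0,0],[0,0,0,0,0,0,0]],
])

```text
time_s: 2.48
ee_pos: [452.2, 75.5, 73.1]
ee_rot: [-179.7, 0.2, 107.7]
force: [-0.4, -0.2, 0.3]
gripper_width: 0.6
```

```bash
cat > s.py <<'E'
from h import *
O=np.array([512.7,-113.1]); a=np.radians(17.65); X=np.array([np.cos(a),np.sin(a)]); Y=np.array([-X[1],X[0]])
s=monitor.state(); d=s["ee_pos"][:2]-O; F=s["force"]
print("t",s["time_s"],"stand xyz",np.round([d@X,d@Y,s["ee_pos"][2]],2),"rot",s["ee_rot"].round(2),"F stand",np.round([F[:2]@X,F[:2]@Y,F[2]],1),"w",round(s["gripper_width"],1))
E
python3 s.py
```

```text
t 2.475 stand xyz [ -0.44 198.09  73.05] rot [-179.73    0.2   107.72] F stand [-0.4 -0.   0.3] w 0.6
```

Emit:
move_arm([
  [[0,-1.0,0,0,0,0,0],[0,-1.0,0,0,0,0,0],[0,-0.3,0,0,0,0,0],[0,-0.2,0,0,0,0,0],[0,-0.2,0,0,0,0,0],[0,-0.2,0,0,0,0,0],[0,-0.2,0,0,0,0,0]],
])

```text
time_s: 3.35
ee_pos: [461.5, 53.7, 77.4]
ee_rot: [179.8, -0.9, 107.1]
force: [-0.8, 9.1, -4.7]
gripper_width: 0.2
```

```bash
python3 s.py
```

```text
t 3.35 stand xyz [  1.75 174.45  77.39] rot [179.83  -0.95 107.09] F stand [ 2.   8.9 -4.7] w 0.2
```

Emit:
move_arm([
  [[0,-0.4,-0.05,0.05,0,0,0],[0,-0.4,-0.05,0.05,0,0,0],[0,-0.4,0,0.05,0,0,0]],
])

```text
time_s: 3.72
ee_pos: [463.6, 47.8, 77.5]
ee_rot: [179.6, -1.7, 106.8]
force: [-2.2, 9.2, -2.1]
gripper_width: 0.4
```

```bash
python3 s.py
```

```text
t 3.725 stand xyz [  1.98 168.23  77.53] rot [179.58  -1.67 106.76] F stand [ 0.7  9.4 -2.1] w 0.4
```

Emit:
move_arm([
  [[0,-0.5,-0.05,0.05,0,-0.015,-0.008],[0,-0.5,-0.05,0.05,0,-0.015,-0.008],[0,-0.5,-0.05,0.05,0,-0.01,-0.005],[0,-0.5,0,0.05,0,-0.01,-0.005]],
])

```text
time_s: 4.22
ee_pos: [467.1, 35.9, 77.0]
ee_rot: [179.3, 0.3, 107.7]
force: [-1.5, 8.9, -3.5]
gripper_width: 0.6
```

```bash
python3 s.py
```

```text
t 4.225 stand xyz [  1.75 155.85  76.99] rot [179.27   0.29 107.75] F stand [ 1.3  8.9 -3.5] w 0.6
```

Emit:
move_arm([
  [[0,-0.4,0,0.05,0,0,0],[0,-0.4,0,0.05,0,0,0],[0,-0.4,0,0.05,0,0,0]],
])

```text
time_s: 4.6
ee_pos: [469.1, 30.3, 77.2]
ee_rot: [179.2, -0.5, 107.4]
force: [-1.7, 10.1, -1.7]
gripper_width: 0.2
```

```bash
python3 s.py
```

```text
t 4.6 stand xyz [  1.9  149.87  77.23] rot [179.15  -0.47 107.4 ] F stand [ 1.5 10.2 -1.7] w 0.2
```

Emit:
move_arm([
  [[0,-0.35,0,0.05,0,-0.005,0],[0,-0.35,0,0.05,0,-0.005,0]],
])

```text
time_s: 4.85
ee_pos: [469.6, 29.1, 77.3]
ee_rot: [179.1, -0.6, 107.0]
force: [-2.2, 18.3, -0.8]
gripper_width: 0.2
```

```bash
python3 s.py
```

```text
t 4.85 stand xyz [  2.02 148.63  77.27] rot [179.08  -0.62 107.02] F stand [ 3.4 18.1 -0.8] w 0.2
```

Emit:
move_arm([
  [[0,-0.3,0,0.05,0,-0.005,0],[0,-0.4,0,0.05,0,-0.005,0]],
])

```text
time_s: 5.1
ee_pos: [469.7, 29.3, 77.3]
ee_rot: [179.0, -0.9, 106.6]
force: [-3.0, 19.3, -1.2]
gripper_width: 0.2
```

```bash
python3 s.py; python3 - <<'E'
from h import *
for n in("top","side"):
    f=grab(n); np.save(n+"1.npy",f,allow_pickle=True)
t=np.load("top1.npy",allow_pickle=True).item(); s=np.load("side1.npy",allow_pickle=True).item()
A=cv2.resize(t["color"][180:295,170:325],(775,575),interpolation=3)[:,:,::-1]
cv2.imwrite("pics/top1.png",A)
E
```

```text
t 5.1 stand xyz [  2.15 148.7   77.31] rot [179.01  -0.88 106.63] F stand [ 3.  19.4 -1.2] w 0.2
```

View pics/top1.png

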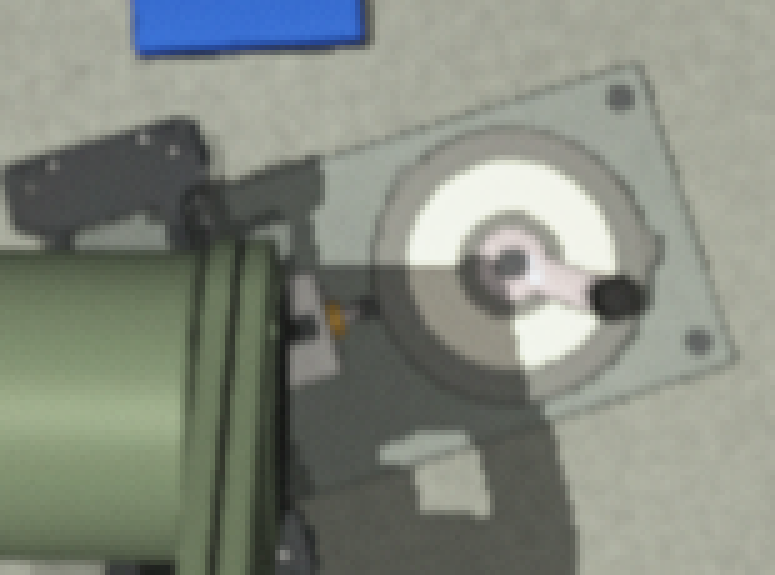

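The feeler ball at about (370,308) touches the tyre in this picture and the force has risen to 19 N with no motion. I'll check the travel numerically.

```bash
python3 - <<'E'
from h import *
exec(open("s.py").read().split("s=mon")[0].split("\n",1)[1])
for i in(0,1):
  for n in("top","side"):
    f=np.load(f"{n}{i}.npy",allow_pickle=True).item(); h=cv2.cvtColor(f["color"],cv2.COLOR_RGB2HSV)
    m=((h[...,0]>12)&(h[...,0]<28)&(h[...,1]>130)&(h[...,2]>90)).astype(np.uint8)
    u0,v0=(231,245) if n=="top" else (190,210)
    k=np.zeros_like(m); k[v0-20:v0+25,u0-20:u0+25]=m[v0-20:v0+25,u0-20:u0+25]
    ys,xs=np.nonzero(k)
    if len(xs): P=world(f,xs.mean(),ys.mean(),plane=52)[:2]-O; print(i,n,len(xs),xs.mean(),ys.mean(),P@X,P@Y)
E
```

```text
0 top 13 224.92307692307693 246.53846153846155 1.7616306427580701 110.43729882569643
0 side 21 187.0 205.04761904761904 1.04422522679955 110.80650829777272
1 top 11 236.72727272727272 243.27272727272728 1.0727954157503492 83.11785006630842
1 side 24 193.375 213.54166666666666 0.7903473822083009 82.16500461760958
```

Emit:
move_arm([
  [[0,-0.5,-0.05,0.05,0,-0.01,-0.01],[0,-0.55,-0.05,0.05,0,-0.01,-0.01]],
])

```text
time_s: 5.45
ee_pos: [469.5, 29.1, 77.4]
ee_rot: [178.8, -0.9, 107.2]
force: [-2.9, 24.8, -1.2]
gripper_width: 0.4
```

```bash
python3 s.py
```

```text
t 5.45 stand xyz [  1.96 148.63  77.36] rot [178.84  -0.91 107.22] F stand [ 4.7 24.5 -1.2] w 0.4
```

Emit:
move_arm([
  [[0,1.5,0,0,0,0,0],[0,1.0,0,-1.5,0,0,0],[0.5,0,0,-5,0,0,0],[0.5,-2,0,-1,-0.02,-0.016,-0.007],[0.5,-5,-0.75,0,0,0,0],[0.5,-5,-0.75,0,0,0,0],[0.5,-5,-0.75,0,0,0,0],[0.5,-4,-0.7,0,0,0,0],[0.5,0,0,0,0,0,0]],
])

```text
time_s: 6.58
ee_pos: [498.9, -166.4, 159.6]
ee_rot: [177.0, 0.6, 107.7]
force: [-0.9, 0.6, -0.7]
gripper_width: 45.4
```

```bash
python3 s.py
```

```text
t 6.575 stand xyz [-29.32 -46.62 159.6 ] rot [176.99   0.59 107.73] F stand [-0.7  0.8 -0.7] w 45.4
```

Emit:
move_arm([
  [[0.5,1.1,0.2,0,0.052,0.01,0],[0.5,0,0,2.5,0,0,0],[0.5,0,0,0,0,0,0]],
])

```text
time_s: 6.95
ee_pos: [495.5, -155.0, 134.1]
ee_rot: [-179.9, -0.0, 107.6]
force: [-0.4, -0.7, 0.6]
gripper_width: 45.6
```

```bash
python3 s.py;python3 - <<'E'
from h import *
f=grab("side"); np.save("side2.npy",f,allow_pickle=True)
save(f,"side2.png",4,(120,120,310,265))
E
```

```text
t 6.95 stand xyz [-29.04 -34.69 134.15] rot [-1.7989e+02 -1.0000e-02  1.0765e+02] F stand [-0.6 -0.5  0.6] w 45.6
```

View pics/side2.png

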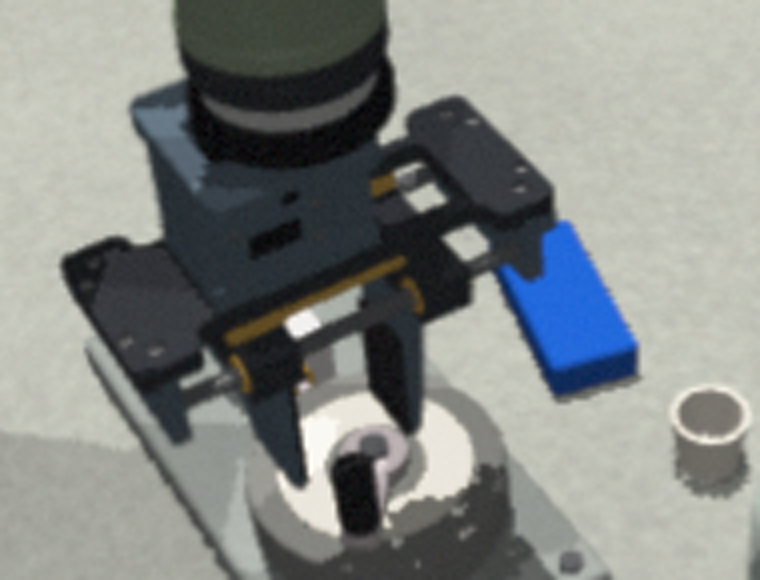

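The knob sits between the fingertips, with its top at about crop (355,462). I'll check the alignment from the two views.

```bash
python3 - <<'E'
from h import *
exec(open("s.py").read().split("s=mon")[0].split("\n",1)[1])
f=np.load("side2.npy",allow_pickle=True).item()
def S(x,y,z): return list(O+x*X+y*Y)+[z]
for P in (S(-29,-34.7,134),S(-27.5,-35.6,112),S(-27.5,-35.6,72),S(-52,-34.7,134),S(-6,-34.7,134)): print(((proj(f,P)[0]-[120,120])*4).round(0))
P=world(f,120+355/4,120+462/4,plane=112)[:2]-O; print(P@X,P@Y)
h=cv2.cvtColor(f["color"],cv2.COLOR_RGB2HSV); k=np.zeros(h.shape[:2],np.uint8); k[230:258,201:215]=(h[230:258,201:215,2]<60); ys,xs=np.nonzero(k); print((xs.min()-120)*4,(xs.max()-120)*4,(ys.min()-120)*4,(ys.max()-120)*4)
t=np.load("top1.npy",allow_pickle=True).item(); h=cv2.cvtColor(t["color"],cv2.COLOR_RGB2HSV);k=np.zeros(h.shape[:2],np.uint8); k[228:250,285:302]=(h[228:250,285:302,2]<50); ys,xs=np.nonzero(k)
print(len(xs),xs.mean(),ys.mean(),[ (lambda q:(q@X,q@Y))(world(t,xs.mean(),ys.mean(),plane=z)[:2]-O) for z in(112,95)])
E
```

```text
[337. 436.]
[346. 469.]
[355. 527.]
[289. 459.]
[384. 413.]
-22.214546786257777 -34.0618590766024
332 376 452 532
12 291.6666666666667 239.58333333333334 [(np.float64(-25.978286905369984), np.float64(-30.794689504583754)), (np.float64(-26.28131213172343), np.float64(-32.553950903099796))]
```

Emit:
move_arm([
  [[0.5,0,0.25,2.6,0,0,0],[0.5,0,0,2.6,0,0,0],[0.5,0,0,0,0,0,0],[0.05,0,0,0,0,0,0],[0.05,0,0,0,0,0,0],[0.05,0,0,0,0,0,0],[0.05,0,0,0,0,0,0]],
], force=22)

```text
time_s: 7.88
ee_pos: [501.0, -155.3, 89.3]
ee_rot: [179.6, 0.5, 107.8]
force: [1.9, 0.2, -5.2]
gripper_width: 19.3
```

```bash
python3 s.py
```

```text
t 7.875 stand xyz [-23.99 -36.7   89.29] rot [179.6    0.48 107.76] F stand [ 1.9 -0.4 -5.2] w 19.3
```

```bash
cat > r.py <<'E'
import sys; exec(open("s.py").read())
from scipy.spatial.transform import Rotation as Ro
th=np.arctan2(d@Y,d@X); step=float(sys.argv[1]); n=int(sys.argv[2]); gain=float(sys.argv[3])
print("theta",np.degrees(th).round(1),"r",np.hypot(*d).round(1),"Ftan(ccw)",round(-np.sin(th)*(F[:2]@X)+np.cos(th)*(F[:2]@Y),1))
Rc=Ro.from_euler("xyz",s["ee_rot"],degrees=True); Rd=Ro.from_euler("xyz",[180,0,107.65],degrees=True)
print("turn",(Rc.inv()*Rd).as_rotvec().round(3))
for i in range(n):
    a0,a1=th+np.radians(step)*i,th+np.radians(step)*(i+1)
    print("row x,y cm",np.round(gain*4.5*np.array([np.sin(a1)-np.sin(a0),np.cos(a1)-np.cos(a0)]),2))
E
python3 r.py -10 4 1.4
```

```text
t 7.875 stand xyz [-23.99 -36.7   89.29] rot [179.6    0.48 107.76] F stand [ 1.9 -0.4 -5.2] w 19.3
theta -123.2 r 43.8 Ftan(ccw) 1.8
turn [0.007 0.008 0.002]
row x,y cm [ 0.68 -0.86]
row x,y cm [ 0.82 -0.73]
row x,y cm [ 0.93 -0.58]
row x,y cm [ 1.02 -0.41]
```

Emit:
move_arm([
  [[0.05,0.4,-0.5,0.3,0.007,0.008,0],[0.05,0.7,-0.8,0.2,0,0,0],[0.05,0.85,-0.7,0.1,0,0,0],[0.05,0.95,-0.5,0.05,0,0,0]],
])

```text
time_s: 8.38
ee_pos: [481.6, -142.8, 89.3]
ee_rot: [178.5, 1.5, 107.9]
force: [1.7, -6.2, -2.4]
gripper_width: 19.5
```

```bash
python3 r.py -10 5 1.4
```

```text
t 8.375 stand xyz [-38.67 -18.9   89.31] rot [178.54   1.47 107.85] F stand [-0.3 -6.4 -2.4] w 19.5
theta -154.0 r 43.0 Ftan(ccw) 5.7
turn [0.025 0.026 0.004]
row x,y cm [ 1.02 -0.39]
row x,y cm [ 1.08 -0.21]
row x,y cm [ 1.1  -0.02]
row x,y cm [1.08 0.17]
row x,y cm [1.04 0.36]
```

Emit:
move_arm([
  [[0.05,1.0,-0.35,0.05,0.01,0.01,0],[0.05,1.05,-0.2,0.05,0.01,0.01,0],[0.05,1.1,0,0.05,0.005,0.005,0],[0.05,1.1,0.17,0.05,0,0,0],[0.05,1.05,0.36,0.05,0,0,0]],
])

```text
time_s: 9.0
ee_pos: [471.7, -98.9, 89.3]
ee_rot: [179.3, 1.2, 108.1]
force: [2.9, -6.9, -4.1]
gripper_width: 19.5
```

```bash
python3 r.py -10 5 1.4
```

```text
t 9.0 stand xyz [-34.78  25.93  89.26] rot [179.31   1.15 108.06] F stand [ 0.7 -7.5 -4.1] w 19.5
theta 143.3 r 43.4 Ftan(ccw) 5.6
turn [0.012 0.02  0.007]
row x,y cm [0.82 0.73]
row x,y cm [0.68 0.86]
row x,y cm [0.52 0.97]
row x,y cm [0.34 1.04]
row x,y cm [0.16 1.09]
```

Emit:
move_arm([
  [[0.05,0.8,0.73,0.05,0.005,0.01,0.003],[0.05,0.68,0.86,0.05,0.005,0.01,0.003],[0.05,0.52,0.97,0.05,0,0,0],[0.05,0.3,0.95,0.05,0,0,0]],
])

```text
time_s: 9.5
ee_pos: [497.9, -70.5, 89.2]
ee_rot: [-179.9, 0.6, 108.0]
force: [-2.2, -8.6, 1.4]
gripper_width: 19.5
```

```bash
python3 r.py -4 5 2
```

```text
t 9.5 stand xyz [-1.21 45.1  89.16] rot [-179.91    0.57  108.01] F stand [-4.7 -7.5  1.4] w 19.5
theta 91.5 r 45.1 Ftan(ccw) 4.9
turn [-0.002  0.01   0.006]
row x,y cm [-0.01  0.63]
row x,y cm [-0.05  0.63]
row x,y cm [-0.09  0.62]
row x,y cm [-0.14  0.61]
row x,y cm [-0.18  0.6 ]
```

Emit:
move_arm([
  [[0.05,-0.02,0.6,0,0,0.005,0.003],[0.05,-0.1,0.6,0,0,0.005,0.003]],
])

```text
time_s: 9.75
ee_pos: [507.1, -68.1, 89.2]
ee_rot: [-179.5, -0.1, 107.7]
force: [-4.5, -0.4, 2.8]
gripper_width: 19.7
```

```bash
python3 r.py -4 3 2
```

```text
t 9.75 stand xyz [ 8.3  44.56 89.18] rot [-1.7955e+02 -9.0000e-02  1.0772e+02] F stand [-4.4  1.   2.8] w 19.7
theta 79.4 r 45.3 Ftan(ccw) 4.5
turn [-0.008 -0.002  0.001]
row x,y cm [-0.14  0.61]
row x,y cm [-0.18  0.6 ]
row x,y cm [-0.22  0.59]
```

Emit:
move_arm([
  [[0.05,-0.14,0.6,0,0,0,0]],
])

```text
time_s: 9.88
ee_pos: [512.1, -67.5, 89.2]
ee_rot: [-179.4, -0.2, 107.7]
force: [-4.0, -1.6, 2.2]
gripper_width: 19.6
```

```bash
python3 r.py -4 3 2
```

```text
t 9.875 stand xyz [13.21 43.64 89.17] rot [-1.7940e+02 -1.6000e-01  1.0771e+02] F stand [-4.2 -0.3  2.2] w 19.6
theta 73.2 r 45.6 Ftan(ccw) 4.0
turn [-0.011 -0.003  0.001]
row x,y cm [-0.2   0.59]
row x,y cm [-0.24  0.58]
row x,y cm [-0.28  0.56]
```

Emit:
move_arm([
  [[0.05,-0.2,0.6,0,0,0,0]],
])

```text
time_s: 10.0
ee_pos: [515.3, -67.4, 88.9]
ee_rot: [-179.0, -0.3, 107.7]
force: [-13.1, -1.7, 8.2]
gripper_width: 19.2
```

```bash
python3 r.py -4 1 2
```

```text
t 10.0 stand xyz [16.35 42.74 88.94] rot [-179.     -0.32  107.72] F stand [-13.    2.4   8.2] w 19.2
theta 69.1 r 45.8 Ftan(ccw) 13.0
turn [-0.017 -0.006  0.001]
row x,y cm [-0.24  0.58]
```

Emit:
move_arm([
  [[0.05,-0.25,0.57,0,0,0,0]],
])

```text
time_s: 10.12
ee_pos: [517.0, -67.5, 88.8]
ee_rot: [-178.4, -0.6, 107.7]
force: [-13.6, -0.1, 10.5]
gripper_width: 19.2
```

```bash
python3 r.py -4 3 2;python3 - <<'E'
from h import *
for n in("top","side"):
    f=grab(n); np.save(n+"3.npy",f,allow_pickle=True)
t=np.load("top3.npy",allow_pickle=True).item(); s=np.load("side3.npy",allow_pickle=True).item()
A=cv2.resize(t["color"][190:290,200:300],(400,400),interpolation=3)
B=cv2.resize(s["color"][165:265,150:250],(400,400),interpolation=3)
cv2.imwrite("pics/both3.png",np.hstack([A,B])[:,:,::-1])
E
```

```text
t 10.125 stand xyz [17.91 42.11 88.81] rot [-178.45   -0.57  107.74] F stand [-13.    4.1  10.5] w 19.2
theta 67.0 r 45.8 Ftan(ccw) 13.6
turn [-0.027 -0.01   0.002]
row x,y cm [-0.27  0.57]
row x,y cm [-0.3   0.55]
row x,y cm [-0.34  0.53]
```

View pics/both3.png

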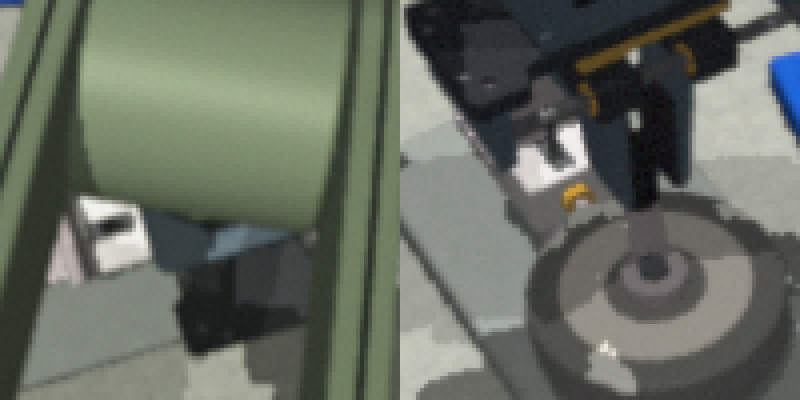

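Emit:
move_arm([
  [[0.05,-0.3,0.6,0,-0.01,-0.005,0]],
])

```text
time_s: 10.35
ee_pos: [520.5, -67.9, 88.8]
ee_rot: [-178.7, -0.5, 107.7]
force: [-11.5, 0.8, 10.0]
gripper_width: 19.1
```

```bash
python3 r.py -4 1 2; cat > am.py <<'E'
from h import *
def am(f):
    h=cv2.cvtColor(f["color"],cv2.COLOR_RGB2HSV).astype(float)
    w=np.clip(h[...,1]-90,0,None)*((h[...,0]>8)&(h[...,0]<30)); w=w[203:225,180:205]
    ys,xs=np.mgrid[203:225,180:205]; P=f["color"][195:225,183:203]
    return (w*xs).sum()/w.sum(),(w*ys).sum()/w.sum(),(w>0).sum()
if __name__=="__main__":
    for n in("side1","side3"): print(n,np.round(am(np.load(n+".npy",allow_pickle=True).item()),2))
    f=grab("side"); np.save("sidec.npy",f,allow_pickle=True); print("now",np.round(am(f),2))
E
python3 am.py
```

```text
t 10.35 stand xyz [21.12 40.71 88.82] rot [-178.68   -0.47  107.73] F stand [-10.7   4.2  10. ] w 19.1
theta 62.6 r 45.9 Ftan(ccw) 11.4
turn [-0.023 -0.008  0.002]
row x,y cm [-0.31  0.55]
side1 [193.31 213.67  37.  ]
side3 [193.22 213.16  32.  ]
now [193.12 213.28  34.  ]
```

Emit:
move_arm([
  [[0.05,-0.3,0.5,0,-0.01,-0.005,0]],
])

```text
time_s: 10.52
ee_pos: [524.4, -68.6, 88.9]
ee_rot: [-179.1, -0.3, 107.7]
force: [-7.5, 0.9, 5.5]
gripper_width: 19.3
```

```bash
python3 r.py -4 1 2; python3 am.py|tail -1
```

```text
t 10.525 stand xyz [24.63 38.86 88.92] rot [-179.07   -0.32  107.72] F stand [-6.9  3.1  5.5] w 19.3
theta 57.6 r 46.0 Ftan(ccw) 7.5
turn [-0.016 -0.006  0.001]
row x,y cm [-0.35  0.52]
now [193.11 213.32  34.  ]
```

Emit:
move_arm([
  [[0.05,-0.35,0.48,0,-0.01,-0.005,0]],
])

```text
time_s: 10.7
ee_pos: [530.1, -70.3, 89.0]
ee_rot: [-179.7, -0.0, 107.7]
force: [-3.9, 0.0, 0.5]
gripper_width: 19.4
```

```bash
python3 r.py -4 1 2; python3 am.py|tail -1
```

```text
t 10.7 stand xyz [29.53 35.56 89.  ] rot [-1.7967e+02 -4.0000e-02  1.0772e+02] F stand [-3.7  1.2  0.5] w 19.4
theta 50.3 r 46.2 Ftan(ccw) 3.6
turn [-0.006 -0.001  0.001]
row x,y cm [-0.42  0.47]
now [193.15 213.34  33.  ]
```

Emit:
move_arm([
  [[0.05,-0.35,0.4,0,0,0,0]],
])

```text
time_s: 10.88
ee_pos: [534.6, -72.2, 89.0]
ee_rot: [-179.6, -0.1, 107.7]
force: [-5.2, -0.5, 1.6]
gripper_width: 19.0
```

```bash
python3 r.py -4 1 2
```

```text
t 10.875 stand xyz [33.26 32.35 88.98] rot [-1.7962e+02 -9.0000e-02  1.0772e+02] F stand [-5.1  1.1  1.6] w 19.0
theta 44.2 r 46.4 Ftan(ccw) 4.4
turn [-0.007 -0.002  0.001]
row x,y cm [-0.47  0.42]
```

Emit:
move_arm([
  [[0.05,-0.38,0.36,0,0,0,0]],
])

```text
time_s: 11.0
ee_pos: [538.4, -74.3, 89.0]
ee_rot: [-179.5, -0.2, 107.7]
force: [-5.4, 0.5, 3.2]
gripper_width: 19.3
```

```bash
python3 r.py -4 1 2; python3 am.py|tail -1
```

```text
t 11.0 stand xyz [36.3  29.16 88.97] rot [-179.51   -0.19  107.71] F stand [-5.   2.1  3.2] w 19.3
theta 38.8 r 46.6 Ftan(ccw) 4.8
turn [-0.009 -0.003  0.001]
row x,y cm [-0.5   0.38]
now [193.22 213.26  35.  ]
```

```bash
python3 r.py 4 5 1.5
```

```text
t 11.05 stand xyz [36.98 28.4  88.98] rot [-1.7957e+02 -1.2000e-01  1.0772e+02] F stand [-3.  -0.6  0.9] w 19.4
theta 37.5 r 46.6 Ftan(ccw) 1.4
turn [-0.008 -0.002  0.001]
row x,y cm [ 0.36 -0.3 ]
row x,y cm [ 0.34 -0.32]
row x,y cm [ 0.32 -0.35]
row x,y cm [ 0.29 -0.37]
row x,y cm [ 0.27 -0.39]
```

Emit:
move_arm([
  [[0.05,0.45,-0.38,0,0,0,0],[0.05,0.42,-0.42,0,0,0,0]],
])

```text
time_s: 11.3
ee_pos: [534.2, -72.0, 89.1]
ee_rot: [179.9, 0.4, 107.8]
force: [3.6, -4.4, -4.7]
gripper_width: 19.0
```

```bash
python3 r.py 4 1 1.5
```

```text
t 11.3 stand xyz [32.98 32.67 89.14] rot [179.9    0.42 107.8 ] F stand [ 2.1 -5.3 -4.7] w 19.0
theta 44.7 r 46.4 Ftan(ccw) -5.3
turn [0.002 0.007 0.003]
row x,y cm [ 0.32 -0.34]
```

Emit:
move_arm([
  [[0.05,0.35,-0.4,0,0,0,0]],
])

```text
time_s: 11.42
ee_pos: [532.0, -71.0, 89.1]
ee_rot: [179.6, 0.7, 107.8]
force: [2.2, -5.3, -4.0]
gripper_width: 19.3
```

```bash
python3 r.py 4 1 1.5
```

```text
t 11.425 stand xyz [31.12 34.3  89.12] rot [179.61   0.66 107.83] F stand [ 0.5 -5.8 -4. ] w 19.3
theta 47.8 r 46.3 Ftan(ccw) -4.2
turn [0.007 0.012 0.003]
row x,y cm [ 0.3  -0.36]
```

Emit:
move_arm([
  [[0.05,0.35,-0.45,0,0,0,0]],
])

```text
time_s: 11.55
ee_pos: [529.8, -70.2, 89.2]
ee_rot: [179.2, 0.9, 107.8]
force: [6.9, -5.0, -8.0]
gripper_width: 19.3
```

```bash
python3 r.py 4 1 1.5
```

```text
t 11.55 stand xyz [29.3  35.74 89.16] rot [179.25   0.93 107.85] F stand [ 5.  -6.8 -8. ] w 19.3
theta 50.6 r 46.2 Ftan(ccw) -8.2
turn [0.013 0.016 0.004]
row x,y cm [ 0.29 -0.37]
```

Emit:
move_arm([
  [[0.05,0.32,-0.48,0,0,0,0]],
])

```text
time_s: 11.68
ee_pos: [529.3, -70.0, 89.3]
ee_rot: [178.7, 1.3, 107.9]
force: [10.0, -5.2, -10.8]
gripper_width: 19.3
```

```bash
python3 r.py 4 1 1.5
```

```text
t 11.675 stand xyz [28.89 36.03 89.32] rot [178.67   1.3  107.87] F stand [  8.   -8.  -10.8] w 19.3
theta 51.3 r 46.2 Ftan(ccw) -11.2
turn [0.023 0.023 0.004]
row x,y cm [ 0.28 -0.38]
```

Emit:
move_arm([
  [[0.05,0.3,-0.5,0,0,0,0]],
])

```text
time_s: 11.8
ee_pos: [528.9, -69.9, 89.4]
ee_rot: [178.1, 1.6, 107.9]
force: [10.2, -3.5, -8.0]
gripper_width: 19.5
```

```bash
python3 r.py 4 1 1.5
```

```text
t 11.8 stand xyz [28.56 36.25 89.41] rot [178.07   1.65 107.87] F stand [ 8.6 -6.4 -8. ] w 19.5
theta 51.8 r 46.1 Ftan(ccw) -10.7
turn [0.034 0.029 0.004]
row x,y cm [ 0.28 -0.38]
```

Emit:
move_arm([
  [[0.05,0.28,-0.5,0,0,0,0]],
])

```text
time_s: 11.92
ee_pos: [528.9, -69.8, 89.5]
ee_rot: [177.4, 2.0, 107.9]
force: [10.7, -3.1, -10.7]
gripper_width: 19.7
```

```bash
python3 r.py 4 1 1.5
```

```text
t 11.925 stand xyz [28.58 36.29 89.52] rot [177.43   1.99 107.86] F stand [  9.2  -6.2 -10.7] w 19.7
theta 51.8 r 46.2 Ftan(ccw) -11.1
turn [0.045 0.035 0.004]
row x,y cm [ 0.28 -0.38]
```

Emit:
move_arm([
  [[0.05,0.4,-0.7,0,0.025,0.018,0],[0.05,0.35,-0.7,0,0.025,0.018,0]],
])

```text
time_s: 12.18
ee_pos: [526.2, -68.9, 89.5]
ee_rot: [178.8, 0.7, 107.9]
force: [12.6, -2.1, -12.2]
gripper_width: 19.6
```

```bash
python3 r.py 4 1 1.5
```

```text
t 12.175 stand xyz [26.24 37.98 89.53] rot [178.84   0.65 107.9 ] F stand [ 11.4  -5.8 -12.2] w 19.6
theta 55.4 r 46.2 Ftan(ccw) -12.6
turn [0.02  0.011 0.004]
row x,y cm [ 0.25 -0.4 ]
```

Emit:
move_arm([
  [[0.05,0.35,-0.65,0,0.02,0.01,0]],
])

```text
time_s: 12.3
ee_pos: [525.7, -68.8, 89.6]
ee_rot: [179.2, 0.5, 107.9]
force: [12.1, -3.2, -12.9]
gripper_width: 19.1
```

```bash
python3 r.py 4 1 1.5
```

```text
t 12.3 stand xyz [25.86 38.31 89.59] rot [179.24   0.46 107.89] F stand [ 10.5  -6.7 -12.9] w 19.1
theta 56.0 r 46.2 Ftan(ccw) -12.5
turn [0.013 0.008 0.004]
row x,y cm [ 0.25 -0.4 ]
```

Emit:
move_arm([
  [[0.05,0.25,-0.5,0,0.01,0.01,0]],
])

```text
time_s: 12.42
ee_pos: [525.8, -68.8, 89.5]
ee_rot: [179.2, 0.2, 107.9]
force: [8.2, -2.3, -9.1]
gripper_width: 19.4
```

```bash
python3 r.py 4 1 1.5
```

```text
t 12.425 stand xyz [25.93 38.27 89.52] rot [179.21   0.19 107.89] F stand [ 7.1 -4.7 -9.1] w 19.4
theta 55.9 r 46.2 Ftan(ccw) -8.5
turn [0.014 0.003 0.004]
row x,y cm [ 0.25 -0.4 ]
```

Emit:
move_arm([
  [[0.05,0.37,-0.65,0,0.015,0.005,0],[0.05,0.37,-0.65,0,0.015,0.005,0]],
])

```text
time_s: 12.68
ee_pos: [524.3, -68.3, 89.6]
ee_rot: [179.5, 0.4, 107.9]
force: [10.5, -4.1, -10.6]
gripper_width: 19.4
```

```bash
python3 r.py 4 1 1.5
```

```text
t 12.675 stand xyz [24.61 39.14 89.56] rot [179.47   0.43 107.9 ] F stand [  8.8  -7.1 -10.6] w 19.4
theta 57.8 r 46.2 Ftan(ccw) -11.2
turn [0.009 0.007 0.004]
row x,y cm [ 0.24 -0.41]
```

Emit:
move_arm([
  [[0.05,0.35,-0.6,0,0.01,0.005,0]],
])

```text
time_s: 12.8
ee_pos: [523.7, -68.2, 89.6]
ee_rot: [179.4, 0.5, 107.9]
force: [9.6, -4.1, -11.5]
gripper_width: 19.0
```

```bash
python3 r.py 4 1 1.5
```

```text
t 12.8 stand xyz [24.1  39.41 89.58] rot [179.37   0.54 107.91] F stand [  7.9  -6.8 -11.5] w 19.0
theta 58.6 r 46.2 Ftan(ccw) -10.3
turn [0.011 0.009 0.005]
row x,y cm [ 0.23 -0.41]
```

Emit:
move_arm([
  [[0.05,0.3,-0.55,0,0.01,0.005,0]],
])

```text
time_s: 12.92
ee_pos: [523.3, -68.2, 89.5]
ee_rot: [179.3, 0.6, 107.9]
force: [9.2, -3.7, -10.7]
gripper_width: 19.4
```

```bash
python3 r.py 4 1 1.5
```

```text
t 12.925 stand xyz [23.68 39.6  89.53] rot [179.31   0.6  107.91] F stand [  7.7  -6.3 -10.7] w 19.4
theta 59.1 r 46.1 Ftan(ccw) -9.8
turn [0.012 0.01  0.005]
row x,y cm [ 0.23 -0.41]
```

Emit:
move_arm([
  [[0.05,0.3,-0.6,0,0.01,0.008,0]],
])

```text
time_s: 13.05
ee_pos: [522.3, -68.0, 89.5]
ee_rot: [179.2, 0.5, 107.9]
force: [9.2, -2.0, -10.3]
gripper_width: 19.3
```

```bash
python3 r.py 4 1 1.5
```

```text
t 13.05 stand xyz [22.79 40.03 89.53] rot [179.25   0.46 107.91] F stand [  8.2  -4.7 -10.3] w 19.3
theta 60.4 r 46.1 Ftan(ccw) -9.5
turn [0.013 0.008 0.005]
row x,y cm [ 0.22 -0.42]
```

Emit:
move_arm([
  [[0.05,0.25,-0.5,0,0.01,0.008,0]],
])

```text
time_s: 13.18
ee_pos: [521.6, -67.9, 89.5]
ee_rot: [179.3, 0.3, 107.9]
force: [7.1, -2.3, -8.4]
gripper_width: 19.0
```

```bash
python3 r.py 4 1 1.5
```

```text
t 13.175 stand xyz [22.23 40.37 89.52] rot [179.27   0.27 107.9 ] F stand [ 6.1 -4.3 -8.4] w 19.0
theta 61.2 r 46.1 Ftan(ccw) -7.4
turn [0.013 0.005 0.004]
row x,y cm [ 0.21 -0.42]
```

Emit:
move_arm([
  [[0.05,0,0,0,0,0,0],[0.05,0,0,0,0,0,0],[0.05,0,0,0,0,0,0]],
])

```text
time_s: 13.55
ee_pos: [521.9, -67.9, 89.4]
ee_rot: [179.3, 0.3, 107.9]
force: [-1.0, -0.4, -0.3]
gripper_width: 19.1
```

```bash
python3 r.py 4 1 1.5
```

```text
t 13.55 stand xyz [22.48 40.25 89.39] rot [179.25   0.3  107.91] F stand [-1.1 -0.1 -0.3] w 19.1
theta 60.8 r 46.1 Ftan(ccw) 0.9
turn [0.013 0.005 0.005]
row x,y cm [ 0.22 -0.42]
```

Emit:
move_arm([
  [[0.5,0,0,0,0,0,0],[0.5,0,0,0,0,0,0],[0.5,0,0,0,0,0,0],[0.5,0,0,-2,0,0,0],[0.5,0,0,-4,0,0,0],[0.5,-5,0,0,0,0,0],[0.5,-6,0,0,0,0,0],[0.5,-6,0,-2,0,0,0],[0.5,-6,0,-2,0,0,0],[0.5,0,0,0,0,0,0]],
])

```text
time_s: 14.8
ee_pos: [594.9, -288.9, 193.9]
ee_rot: [178.8, 0.4, 108.0]
force: [-0.3, 1.2, 0.3]
gripper_width: 45.8
```

```bash
python3 r.py 4 1 1.5; python3 - <<'E'
from h import *
for n in("top","side"):
    f=grab(n); np.save(n+"4.npy",f,allow_pickle=True)
t=np.load("top4.npy",allow_pickle=True).item(); s=np.load("side4.npy",allow_pickle=True).item()
A=cv2.resize(t["color"][195:285,220:310],(400,400),interpolation=3)
B=cv2.resize(s["color"][185:275,165:255],(400,400),interpolation=3)
cv2.imwrite("pics/both4.png",np.hstack([A,B])[:,:,::-1])
E
```

```text
t 14.8 stand xyz [  24.99 -192.47  193.86] rot [178.79   0.41 108.03] F stand [0.1 1.3 0.3] w 45.8
theta -82.6 r 194.1 Ftan(ccw) 0.2
turn [0.021 0.007 0.007]
row x,y cm [0.08 0.46]
```

View pics/both4.png

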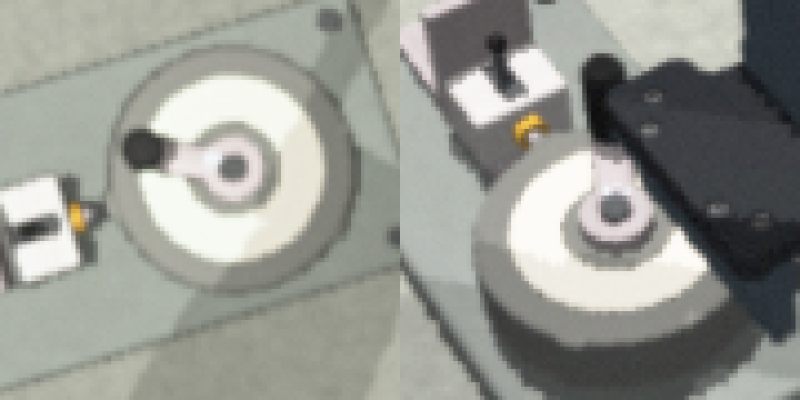

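The wheel has been let go. The feeler ball at left-panel (100,212) sits further out than before, and the bump seems to lie under it. I'll move up from beside the bottle and measure the bump against the feeler.

Emit:
move_arm([
  [[0.5,0,0,-5,0,0,0],[0.5,0,0,-5,0,0,0],[0.5,0,-6,0,0,0,0],[0.5,0,-6,0,0,0,0],[0.5,0,-6,0,0,0,0],[0.5,0,0,0,0,0,0]],
])

```text
time_s: 15.65
ee_pos: [414.6, -331.4, 288.0]
ee_rot: [179.3, -0.4, 108.9]
force: [0.6, 0.2, 1.1]
gripper_width: 45.4
```

```bash
python3 - <<'E'
from h import *
exec(open("s.py").read().split("s=mon")[0].split("\n",1)[1])
f=grab("top"); np.save("top5.npy",f,allow_pickle=True)
f1=np.load("top1.npy",allow_pickle=True).item()
def ball(g):
    im=cv2.cvtColor(g["color"],cv2.COLOR_RGB2GRAY).astype(float)[235:249,238:250]; w=np.clip(np.percentile(im,60)*.6-im,0,None)
    ys,xs=np.mgrid[235:249,238:250]; p=((w*xs).sum()/w.sum(),(w*ys).sum()/w.sum()); P=world(g,*p,plane=46)[:2]-O; return np.round([*p,P@X,P@Y],2)
print(ball(f1),ball(f))
# polar unwrap about the hub: rows = stand angle, cols = radius, plane z=57
f0=np.load("top0.npy",allow_pickle=True).item()
out=[]
for g in(f0,f):
    A=np.radians(np.arange(-180,180,1.)); r=np.arange(50,76,.25)
    P=np.stack([np.stack([*(O[:,None]+X[:,None]*r*np.cos(a)+Y[:,None]*r*np.sin(a)),np.full(r.size,57.)],1) for a in A])
    uv=proj(g,P.reshape(-1,3)).reshape(P.shape[0],P.shape[1],2).astype(np.float32)
    out.append(cv2.remap(g["color"],uv[...,0],uv[...,1],cv2.INTER_CUBIC))
im=np.vstack([cv2.resize(np.transpose(o,(1,0,2))[::-1],(792,270)) for o in out])
cv2.imwrite("pics/polar.png",im[:,:,::-1]); 
E
python3 s.py
```

```text
[243.33 240.     3.87  67.02] [241.05 243.61  -2.39  74.27]
t 15.7 stand xyz [-157.84 -178.49  288.03] rot [179.23  -0.41 109.02] F stand [0.1 0.8 0.3] w 45.7
```

View pics/polar.png

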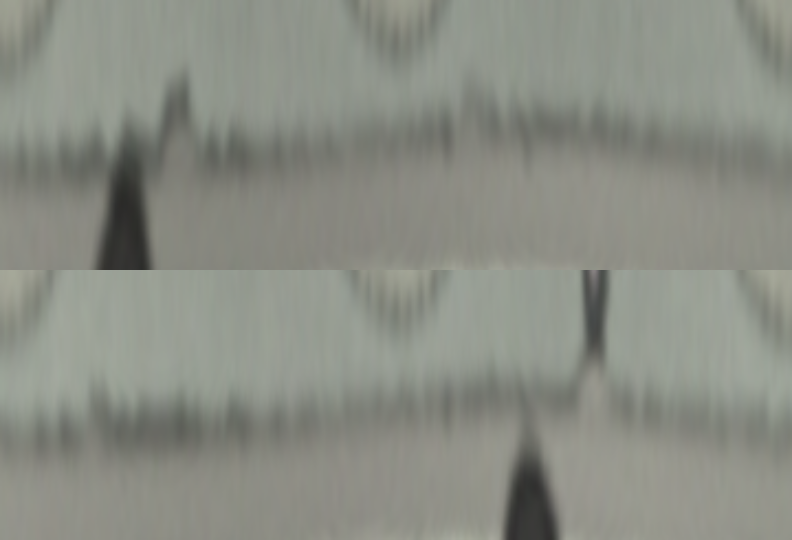

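The unwrapped picture shows the bump crest at column 592 (about 89°), right under the feeler at column 595 (about 90°). The lower bump is far away at column 98 (about -135°). The hand is clear, so I'm handing in.

```bash
python3 -c "
from workcell import job,monitor
print(monitor.state()['time_s'],job.job_done())"
```

```text
the job is handed in; nothing more can be done
15.7 None
```

I finished the job and handed it in at 15.7 s of robot time, but `job_done` gives no verdict, so I can't confirm the result.

- **Carriage:** I pushed it home with shut fingers. It held still against its stop under about 25 N, the highest push I read (limit 35 N). The orange part of the feeler moved only about 28 mm of the 30 mm. I put that down to the feeler spring giving and took the stop as reached.
- **Wheel:** I gripped the knob at 22 N and turned the crank clockwise over the high spot, then back counterclockwise up onto it. I felt a climb of about 8 N above the normal turning force from both sides. That is more than the 3 to 5 N stated, and far more than the lower bump would give. The midpoint of the two climbs put the crest at a crank angle of about 60°. I let go at about 61°.
- **Last check by camera:** With the hand clear, the crest lies within about 2° of the feeler and the lower bump is far away. The feeler ball sits further out than on the round tyre: about 4 mm read by eye from the crops. My automatic measurement gave 7 mm, but nearby dark pixels disturbed it, so I didn't rely on it.
- **Bottle:** While backing away, the gripper passed only about 25 mm above the wash bottle. I saw no contact force, but I did not re-measure where the things beside the stand are.

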